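Swing the fence bar to its stop and turn the keeper over it

TASK

Set up the welding jig: push the steel bar near its free end (yellow stripe) so that it swings round its pin against the orange sprung tip of the stop, press it there for a good half second with a gentle fingertip push (about 8 N on the tip, never as much as 16 N), and leave it resting in touch with the tip. Then push the red knob to turn the keeper over the end of the bar as far as it goes. Leave the bar flat on its pin and do not disturb anything else.

Things in the scene. Friction and masses are not known exactly. Their poses are not given: they have to be found in the camera images.
- jig: welding jig: white perforated plastic deck on a grey frame, 280 (x) x 360 (y) x 50 mm high, fixed; place and yaw differ each time. Origin at the centre of its underside (deck top 50 mm above). The blue stop is on its +x side, the keeper at its -y end, the pin at its +y end. With the bar home against the stop, the bar lies within about 0.1 rad of the jig's -y direction.
- pin (a point): brass pivot pin, 12 mm diameter, 26 mm tall, upright on the deck; the point is the pin's foot, on the deck's top.
- bar: loose dark steel bar 250 x 28 wide x 14 mm tall, about 0.75 kg, flat on the deck, a 14 mm hole near one end dropped over the pin (1 mm play). Origin: hole's centre, underside; the bar runs along its own -y, to 235 mm beyond the hole. It starts swung 0.3 to 0.6 rad clockwise (from above) of the jig's -y and has to swing counter-clockwise to the stop.
- bar_mark (a point): yellow stripe across the bar, the place to push: 205 mm from the hole's centre, 30 mm from the free end; the point is mid-width and half-way up (7 mm above the deck). The bar drags on the deck: swinging it from here takes a few newtons (about 2 to 6), different each time. A push here beyond that drag reaches the stop's tip 1.2 times as large.
- stop: blue block 30 x 36 x 30 mm high fixed on the deck, 170 mm from the pin along the jig's -y. Origin under its centre. On its -x face a set screw bears an orange 14 mm round sprung tip, axis 8 mm above the deck. Its face is 54 to 80 mm from the origin towards the jig's -x, set by hand: differs, not measured, must be felt. The tip yields 1 mm per 6 N, bottoms after 18 mm.
- keeper (a joint): angle (rad) of the keeper, a steel turning arm 68 x 18 x 9 mm thick beyond the bar's free end: at 0 it points to the jig's +x; it turns counter-clockwise from above to its end stop at 1.57 (points to the jig's +y, over the bar's end, 5 mm clear of it). Underside 19 mm above the deck. Stiff (about 2 N at the knob), stays where left. Starts between 0.1 and 0.5.
- keeper_hinge (a point): the keeper's upright turning axis, 270 mm from the pin straight along the jig's -y; the point is 17 mm above the deck.
- keeper_knob (a point): middle of the keeper's red upright knob, 14 mm diameter, 40 mm tall, standing on the arm 60 mm from the turning axis; the point is half-way up the knob, 48 mm above the deck (knob spans 28 to 68 mm above the deck).
- offcut: bystander: grey plastic offcut 50 x 35 x 12 mm on the deck; origin under its centre.
- fin: bystander: white plastic L-shaped fin 90 mm long, 30 mm high, on the deck behind the pin; origin on its underside.
- tape: bystander: yellow tape ring, 90 mm across, 25 mm high, on the table; origin under its centre.
- tin: bystander: tin can 70 mm across, 110 mm high, on the table; origin under its centre.
- carton: bystander: small brown carton 70 x 60 x 45 mm on the table right of the jig; origin under its centre.
- tray: bystander: blue open tray 140 x 200 x 50 mm on the table; origin under its centre.

How it is judged:
By the outcome, as a careful person would: the job done as asked, in the order asked, and still so for the second after the job is handed in, with the robot touching nothing.
It also fails if it takes over 72 s, if anything falls off the work surface, if the arm or the gripper's body presses on something with over 40 N, if the wrist force passes 120 N, or if a joint passes its speed limit or range.

ROBOT

A 6-joint arm with a two-finger parallel gripper is mounted at the origin on the work surface. World frame = base frame: x ahead of the robot, y to its left, z up, the work surface at z = 0. Lengths are in mm, angles in degrees, forces in N, time in s.
With the tool pointing down it reaches from about 300 to 850 mm from the base axis. Payload 4.2 kg.
Tool frame: the origin (TCP) lies between the finger pads; the fingertips stand 22 mm ahead of it and the grasp point (between the pads) lies 3 mm ahead of it; z points along the fingers, y is the direction in which the jaws open and shut (so a half turn about z gives the same grasp; the last joint's range is limited). The gripper opens to 91 mm and grips with 3 to 60 N. Pads are 32 mm wide; open, the fingers measure 118 mm over their backs; the gripper's body (76 mm by 178 mm) begins 60 mm behind the grasp point.
Start: joints at [75.459, 18.312, 89.639, -0, 72.044, -1.146], TCP at [133.215, 559.372, 215.176] pointing down, gripper open.
Joint ranges: [-177.97, 177.97], [-48.28, 115.42], [12.27, 149.76], [-77.06, 257.06], [2.81, 150.46], [-146.56, 146.56]. Speed limits (degrees/s): [147.25, 147.25, 180, 180, 180, 180].

INTERFACE

Orientations are given as [roll, pitch, yaw] about the fixed x, y, z axes, in that order (R = Rz(yaw) Ry(pitch) Rx(roll)).
In Python, from workcell import telemetry, cams, env gives the robot as it stands.
- The arm moves only by the shell command python3 -m inch 'ROWS' [FORCE]. ROWS is JSON, a list of rows, each an object of numbers: "x", "y", "z": the shift along the tool's x, y, z in cm; "yaw": the turn about the tool's z in units of 5 degrees (1.0 is 5 degrees); "gripper": the gripper's target within -1 to 1 (fully open at 1, half-way at 0, shut at -1). A call has 1 to 12 rows; each row shifts and turns the commanded pose from where the row before left it, along the tool's axes as they then stand; what a row does not reach is not made up. A row lasts 1/12 s, in which the tool goes at most 41.7 mm and 7.16 degrees, less where a joint would pass 70% of its speed; a pose out of reach is approached as far as the arm can. A call is refused whole if a number of a shift passes 4.17 or a number of a turn 1, either way. A call with a gripper value outside its range is refused whole. The fingers move at their own pace and stop on an object; FORCE is the grip in N (left out, the last holds). Time passes only in rows, so rows that do not move let the fingers close. It gives the time, the measured TCP pose, the force and the opening at its end, in the units of the state.
- telemetry.state(): the state, without advancing time (a new reading comes with each control period).
- cams.grab_frame(name): name is "scene" or "top"; returns a dict with "pixels" (480x640x3 uint8, red, green, blue), "mtx" (3x3 intrinsics, pixels), "distortion" ([k1, k2, p1, p2, k3] as OpenCV has them; the pictures are not rectified), "rvec" (rotation vector, rad) and "tvec" (3), from world to camera coordinates, as OpenCV has them. Camera axes: x right, y down, z forward; pixel columns grow to the right and rows downward; lengths in mm; the calibration is good to about 2 mm. A picture is of the moment at which its call begins. There is no depth.
- env.job_done(): hands the job in, once; it reports no verdict.
The state is a dict: "time_s": time; "qpos": joint angles; "qvel": joint speeds; "effort": joint torques, N m; "ee_pos": TCP position; "ee_rot": TCP orientation; "force": force on the tool from outside, world axes, zero at the start; "torque": the same for the moment, N m; "gripper_width": finger opening in mm.
Only numpy, scipy, OpenCV 4.12 (cv2) and the standard library are available. Lean on these libraries where they do the work, as an engineer would, in place of code of your own. Each camera call takes 0.05 s, during which the arm holds its last target. There are 200 camera calls.

## Working session

There is one attempt and no reset: what is moved stays moved. The work goes in short steps, Python scripts to look and compute and a shell command to move; the robot and the scene stay as the last step left them, time stands still between calls to the robot, and variables do not carry over. Pictures are saved under pics/ and viewed, about 8 in all and at most 12, crops included, and the job is handed in when it is done.

```bash
mkdir -p pics; cat > h.py <<'E'
import cv2,numpy as np
from workcell import telemetry,cams,env
def grab(n):
    f=cams.grab_frame(n); return f
def ray(f,uv):
    K=np.array(f['mtx'],float);d=np.array(f['distortion'],float)
    p=cv2.undistortPoints(np.array(uv,float).reshape(-1,1,2),K,d).reshape(-1,2)
    R=cv2.Rodrigues(np.array(f['rvec'],float))[0];t=np.array(f['tvec'],float).ravel()
    return -R.T@t,(np.c_[p,np.ones(len(p))]@R)
def onz(f,uv,z):
    o,D=ray(f,uv); return o+D*((z-o[2])/D[:,2])[:,None]
def proj(f,P):
    return cv2.projectPoints(np.array(P,float).reshape(-1,1,3),np.array(f['rvec'],float),np.array(f['tvec'],float),np.array(f['mtx'],float),np.array(f['distortion'],float))[0].reshape(-1,2)
E
python3 - <<'E'
from h import *
for n in ('top','scene'):
    f=grab(n); cv2.imwrite(f'pics/{n}0.png',f['pixels'][:,:,::-1]); o,_=ray(f,[[0,0]]); print(n,o,onz(f,[[0,0],[640,0],[640,480],[0,480]],0))
print(telemetry.state())
E
```

```text
top [ 215.41109397   48.16393661 1550.8160168 ] [[1270.8154779  1038.0191781     0.        ]
 [1319.52652579 -921.28831549    0.        ]
 [ -77.70623613 -790.89429812    0.        ]
 [-100.5524935   860.92464153    0.        ]]
scene [1053.55173173  746.45991555  800.76763868] [[ 7.65870088e+02 -2.96687216e+03  0.00000000e+00]
 [-2.52304815e+03 -8.02415283e+02  1.13686838e-13]
 [ 4.24705282e+02  7.57022001e+02  0.00000000e+00]
 [ 1.25990853e+03  1.57583354e+02  0.00000000e+00]]
{'time_s': 0.1, 'qpos': array([ 7.54588899e+01,  1.83489223e+01,  8.96989579e+01, -1.15046553e-04,
        7.20421616e+01, -1.14632089e+00]), 'qvel': array([-0.08315892, -0.05715293, -0.28691248,  0.03712965, -0.01153429,
        0.06557209]), 'effort': array([ 1.05186828e-03, -4.13332415e+01, -2.32510793e+01,  7.28860823e-02,
        4.22318245e-02, -7.37292612e-05]), 'ee_pos': array([133.09886346, 558.93655569, 214.39797369]), 'ee_rot': array([-1.79909974e+02, -1.69198914e-03,  1.66605245e+02]), 'force': array([ 0.69060787, -1.2074212 , -0.53145356]), 'torque': array([-0.03157801,  0.00401278, -0.03774332]), 'gripper_width': 90.99925403182051}
```

View pics/top0.png

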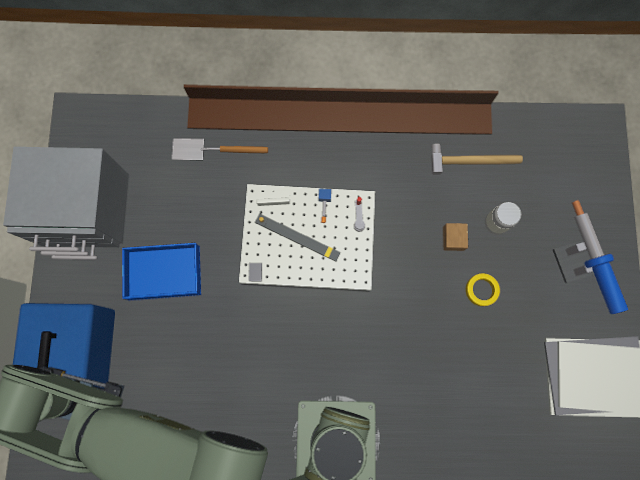

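View pics/scene0.png

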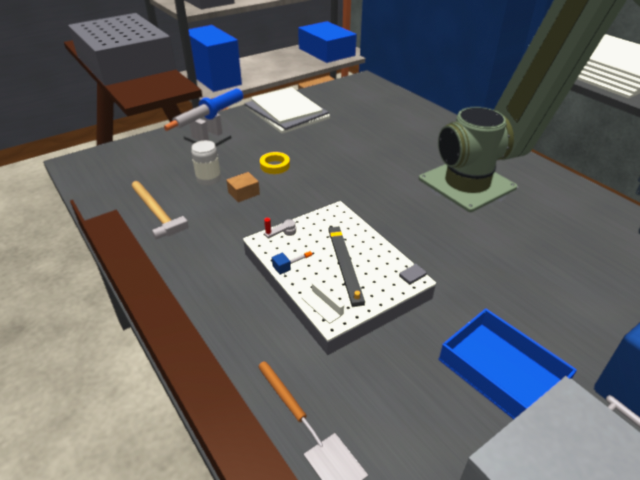

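The top view (up = +x, left = +y) shows the jig's deck corners near (248,184), (376,190), (372,290) and (239,282). The pin is at about (261,218), the yellow stripe at (328,252), the blue stop at (325,194) with its orange tip at (323,219), and the red knob at (359,200). The scene view agrees. Next I measure these.

```bash
cat > m.py <<'E'
from h import *
def cen(f,lo,hi,box,biggest=True):
    h=cv2.cvtColor(np.ascontiguousarray(f['pixels']),cv2.COLOR_RGB2HSV); m=cv2.inRange(h,lo,hi)
    k=np.zeros_like(m);x0,y0,x1,y1=box;k[y0:y1,x0:x1]=m[y0:y1,x0:x1]
    n,l,s,c=cv2.connectedComponentsWithStats(k)
    i=1+np.argmax(s[1:,4]); return c[i],s[i],(l==i).astype(np.uint8)
def tri(f1,p1,f2,p2):
    o1,d1=ray(f1,[p1]);o2,d2=ray(f2,[p2]);d1,d2=d1[0],d2[0]
    s=np.linalg.lstsq(np.c_[d1,-d2],o2-o1,rcond=None)[0]
    a,b=o1+s[0]*d1,o2+s[1]*d2; return (a+b)/2,np.linalg.norm(a-b)
def jig(f):
    h=cv2.cvtColor(np.ascontiguousarray(f['pixels']),cv2.COLOR_RGB2HSV); m=cv2.inRange(h,(0,0,190),(180,40,255))
    k=np.zeros_like(m);k[170:305,225:390]=m[170:305,225:390]
    k=cv2.morphologyEx(k,cv2.MORPH_CLOSE,np.ones((5,5)))
    c=max(cv2.findContours(k,0,2)[0],key=cv2.contourArea)
    P=onz(f,cv2.convexHull(c).reshape(-1,2),50)[:,:2].astype(np.float32)
    return cv2.minAreaRect(P)
E
python3 - <<'E'
from m import *
t=grab('top');s=grab('scene')
print('jig',jig(t))
Y=((22,120,120),(35,255,255));O=((5,150,150),(21,255,255));R=((0,180,120),(4,255,255));B=((100,150,60),(125,255,255))
T=(240,180,380,292);S=(240,200,440,350)
for n,c,z in(('mark',Y,64),('orange',O,58),('red',R,118),('blue',B,80)):
    a,sa,_=cen(t,*c,T);b,sb,_=cen(s,*c,S)
    print(n,a.round(1),sa,b.round(1),sb,'z',onz(t,[a],z)[0].round(1),onz(s,[b],z)[0].round(1),'tri',[np.round(q,1) for q in tri(t,a,s,b)])
a,sa,_=cen(t,(12,120,120),(30,255,255),(250,210,275,228));print('pin',a,sa,onz(t,[a],76))
b,sb,_=cen(s,(12,120,120),(30,255,255),(340,280,370,305));print('pin',b,sb,onz(s,[b],72))
for f,n,b,k in((t,'t',(235,178,385,298),5),(s,'s',(230,195,440,355),4)):
    x0,y0,x1,y1=b
    if n=='t': cv2.imwrite('pics/z%s.png'%n,cv2.resize(f['pixels'][y0:y1,x0:x1,::-1],None,fx=k,fy=k,interpolation=2))
E
```

```text
jig ((545.5546875, 87.01974487304688), (358.5102233886719, 278.5649108886719), 87.8505630493164)
mark [327.9 251.8] [324 247   8  10  45] [335.6 233.7] [330 231  12   6  56] z [498.3  30.2  64. ] [498.4  28.9  64. ] tri [array([498.5,  29.8,  64.5]), np.float64(1.0)]
orange [323.5 219. ] [322 217   4   5  20] [307.9 253.9] [305 252   7   5  27] z [591.6  43.7  58. ] [587.9  45.   58. ] tri [array([589.9,  44.9,  59.5]), np.float64(3.5)]
red [358.8 197.8] [358 197   3   2   4] [266.8 219.7] [265 218   5   5  20] z [637.  -49.7 118. ] [635.4 -47.  118. ] tri [array([636. , -48.8, 117.6]), np.float64(2.9)]
blue [324.8 193. ] [319 190  12   9  58] [280.9 262.8] [272 254  18  19 238] z [659.9  41.3  80. ] [664.8  56.2  80. ] tri [array([660.8,  43.2,  69.2]), np.float64(6.0)]
pin [260.86666667 218.46666667] [259 217   5   4  15] [[585.232161   215.06324332  76.        ]]
pin [356.6        293.03333333] [354 290   6   7  30] [[583.5207547  214.04366481  72.        ]]
```

View pics/zt.png

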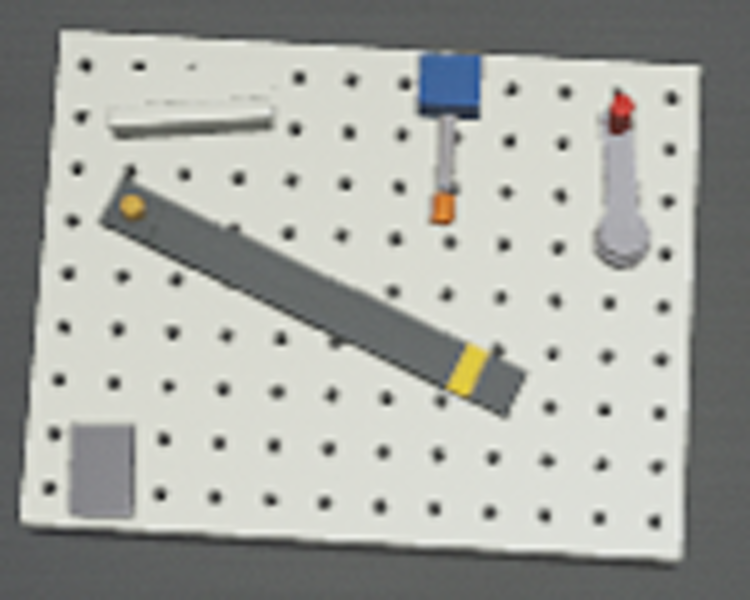

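```bash
python3 -m inch '[{"x":-2.7,"y":-2.64,"gripper":-1},{"x":-2.7,"y":-2.64},{"x":-2.7,"y":-2.64},{"x":-2.7,"y":-2.64},{"x":-2.7,"y":-2.64},{"x":-2.7,"y":-2.64},{"x":-2.7,"y":-2.64},{"x":-2.7,"y":-2.64},{"x":-2.7,"y":-2.64},{"x":-2.7,"y":-2.64},{"x":-2.7,"y":-2.64},{"x":-2.7,"y":-2.64}]' 10
python3 -m inch '[{"x":-2.7,"y":-2.64},{"x":-2.7,"y":-2.64},{"x":-2.7,"y":-2.64},{"x":-2,"y":-2},{"yaw":1},{"yaw":1},{"yaw":0.4},{},{}]'
cat > g.py <<'E'
# tool-axis shift (cm) from the present pose to a world target
import sys
from h import *
def state():
    s=telemetry.state(); print('t %.2f'%s['time_s'],s['ee_pos'].round(2),s['ee_rot'].round(2),'F',s['force'].round(2),'w',round(s['gripper_width'],1)); return s
def shift(s,P):
    from scipy.spatial.transform import Rotation as Q
    return (Q.from_euler('xyz',s['ee_rot'],degrees=True).as_matrix().T@(np.array(P)-s['ee_pos'])/10).round(3)
if __name__=='__main__':
    s=state(); print(shift(s,[float(v) for v in sys.argv[1:4]]))
E
python3 g.py 456.3 48.4 100
```

```text
t 0.20 [133.15 559.06 214.64] [-179.94   -0.    166.6 ] F [-0.89 -0.73 -0.17] w 91.4
[-43.268 -42.176  11.509]invalid input
invalid input
```

```bash
python3 -m inch '[{"x":-2.7,"y":-2.6,"z":0,"yaw":0,"gripper":-1}]' 10; python3 -m inch --help | head -20
```

```text
time_s: 0.28
ee_pos: [151.7, 531.7, 214.4]
ee_rot: [179.8, -0.1, 166.8]
force: [1.1, 0.4, 0.5]
gripper_width: 87.1invalid input: not JSON, or not a number
```

```bash
python3 -m inch '[{"x":-2.7,"y":-2.6,"z":0,"yaw":0,"gripper":-1},{"x":-2.7,"y":-2.6,"z":0,"yaw":0,"gripper":-1},{"x":-2.7,"y":-2.6,"z":0,"yaw":0,"gripper":-1},{"x":-2.7,"y":-2.6,"z":0,"yaw":0,"gripper":-1},{"x":-2.7,"y":-2.6,"z":0,"yaw":0,"gripper":-1},{"x":-2.7,"y":-2.6,"z":0,"yaw":0,"gripper":-1},{"x":-2.7,"y":-2.6,"z":0,"yaw":0,"gripper":-1},{"x":-2.7,"y":-2.6,"z":0,"yaw":0,"gripper":-1},{"x":-2.7,"y":-2.6,"z":0,"yaw":0,"gripper":-1},{"x":-2.7,"y":-2.6,"z":0,"yaw":0,"gripper":-1},{"x":-2.7,"y":-2.6,"z":0,"yaw":0,"gripper":-1},{"x":-2.7,"y":-2.6,"z":0,"yaw":0,"gripper":-1}]' 10
python3 -m inch '[{"x":-2.7,"y":-2.6,"z":0,"yaw":0,"gripper":-1},{"x":-2.7,"y":-2.6,"z":0,"yaw":0,"gripper":-1},{"x":-2.7,"y":-2.6,"z":0,"yaw":0,"gripper":-1},{"x":0,"y":0,"z":2,"yaw":1,"gripper":-1},{"x":0,"y":0,"z":2,"yaw":1,"gripper":-1},{"x":0,"y":0,"z":1,"yaw":0.4,"gripper":-1},{"x":0,"y":0,"z":0,"yaw":0,"gripper":-1},{"x":0,"y":0,"z":0,"yaw":0,"gripper":-1}]'
python3 g.py 456.3 48.4 78
```

```text
time_s: 1.28
ee_pos: [396.9, 147.5, 215.2]
ee_rot: [180.0, 0.0, 166.6]
force: [0.9, 0.4, 0.0]
gripper_width: 7.5
time_s: 1.95
ee_pos: [456.8, 54.5, 164.9]
ee_rot: [-180.0, -0.1, 154.7]
force: [-0.1, 0.3, 0.1]
gripper_width: 0.5
t 1.95 [456.84  54.54 164.89] [-1.7997e+02 -6.0000e-02  1.5466e+02] F [-0.09  0.32  0.13] w 0.5
[-0.223 -0.573  8.689]
```

```bash
python3 -m inch '[{"x":0,"y":-0.5,"z":3,"yaw":0,"gripper":-1},{"x":0,"y":0,"z":3,"yaw":0,"gripper":-1},{"x":0,"y":0,"z":1.7,"yaw":0,"gripper":-1},{"x":0,"y":0,"z":1,"yaw":0,"gripper":-1},{"x":0,"y":0,"z":0,"yaw":0,"gripper":-1},{"x":0,"y":0,"z":0,"yaw":0,"gripper":-1}]'
python3 - <<'E'
from g import *
state()
f=grab('scene');cv2.imwrite('pics/s1.png',cv2.resize(f['pixels'][170:350,230:450,::-1],None,fx=3,fy=3,interpolation=2))
E
```

```text
time_s: 2.45
ee_pos: [455.6, 50.4, 78.9]
ee_rot: [180.0, 0.1, 154.7]
force: [-0.2, -0.5, 0.2]
gripper_width: 0.7
t 2.45 [455.63  50.39  78.86] [1.7996e+02 6.0000e-02 1.5467e+02] F [-0.17 -0.49  0.22] w 0.7
```

View pics/s1.png

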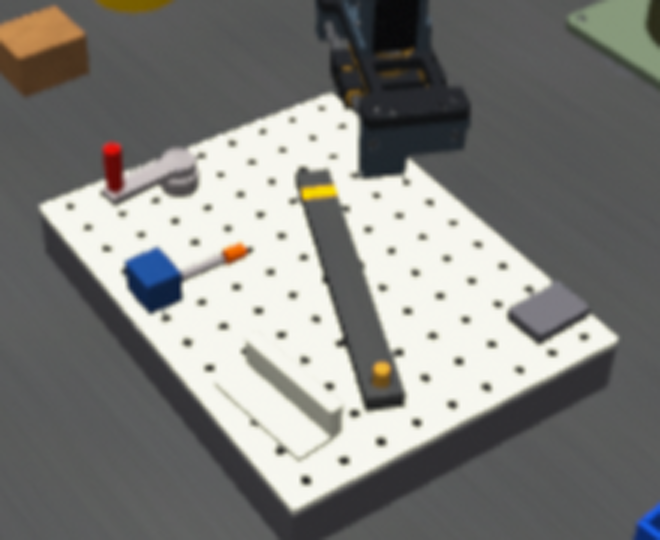

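The crop shows the closed fingertips at about (383,165), just beside the bar near its yellow stripe at (318,190), with a gap between them. I approach gently until contact.

```bash
python3 -m inch '[{"x":-0.2,"y":-0.05,"z":0,"yaw":0,"gripper":-1},{"x":-0.2,"y":-0.05,"z":0,"yaw":0,"gripper":-1},{"x":-0.2,"y":-0.05,"z":0.1,"yaw":0,"gripper":-1},{"x":-0.2,"y":0,"z":0,"yaw":0,"gripper":-1},{"x":-0.2,"y":0,"z":0,"yaw":0,"gripper":-1},{"x":-0.2,"y":0,"z":0,"yaw":0,"gripper":-1}]'
python3 -m inch '[{"x":-0.2,"y":0,"z":0,"yaw":0,"gripper":-1},{"x":-0.2,"y":0,"z":0,"yaw":0,"gripper":-1}]'
python3 -m inch '[{"x":-0.2,"y":0,"z":0,"yaw":0,"gripper":-1},{"x":-0.2,"y":0,"z":0,"yaw":0,"gripper":-1}]'
python3 -m inch '[{"x":-0.2,"y":0,"z":0,"yaw":0,"gripper":-1},{"x":-0.2,"y":0,"z":0,"yaw":0,"gripper":-1}]'
```

```text
time_s: 3.0
ee_pos: [465.4, 43.4, 77.2]
ee_rot: [180.0, 0.0, 154.6]
force: [0.6, -0.7, 1.1]
gripper_width: 0.6
time_s: 3.17
ee_pos: [469.0, 41.8, 77.1]
ee_rot: [180.0, -0.0, 154.6]
force: [-0.5, 0.1, -0.3]
gripper_width: 0.5
time_s: 3.33
ee_pos: [472.5, 40.1, 77.1]
ee_rot: [180.0, -0.0, 154.6]
force: [-0.1, -0.1, -0.7]
gripper_width: 0.2
time_s: 3.5
ee_pos: [476.1, 38.4, 77.1]
ee_rot: [180.0, -0.0, 154.6]
force: [-1.2, -0.2, -0.6]
gripper_width: 0.3
```

```bash
python3 -m inch '[{"x":-0.15,"y":0,"z":0,"yaw":0,"gripper":-1},{"x":-0.15,"y":0,"z":0,"yaw":0,"gripper":-1}]'
python3 -m inch '[{"x":-0.15,"y":0,"z":0,"yaw":0,"gripper":-1},{"x":-0.15,"y":0,"z":0,"yaw":0,"gripper":-1}]'
python3 - <<'E'
from m import *
from g import state
s=state();f=grab('scene');cv2.imwrite('pics/s2.png',cv2.resize(f['pixels'][170:350,230:450,::-1],None,fx=3,fy=3,interpolation=2))
b,sb,_=cen(f,(22,120,120),(35,255,255),(300,200,400,260)); print(b,onz(f,[b],64))
E
```

```text
time_s: 3.67
ee_pos: [478.8, 37.1, 77.1]
ee_rot: [180.0, -0.0, 154.6]
force: [-0.2, -1.1, -0.4]
gripper_width: 0.7
time_s: 3.83
ee_pos: [481.5, 35.8, 77.2]
ee_rot: [180.0, -0.0, 154.6]
force: [0.3, -0.2, -0.3]
gripper_width: 0.5
t 3.83 [481.52  35.82  77.15] [179.99  -0.   154.61] F [ 0.29 -0.17 -0.31] w 0.5
[335.57142857 233.66071429] [[498.41336685  28.91238664  64.        ]]
```

View pics/s2.png

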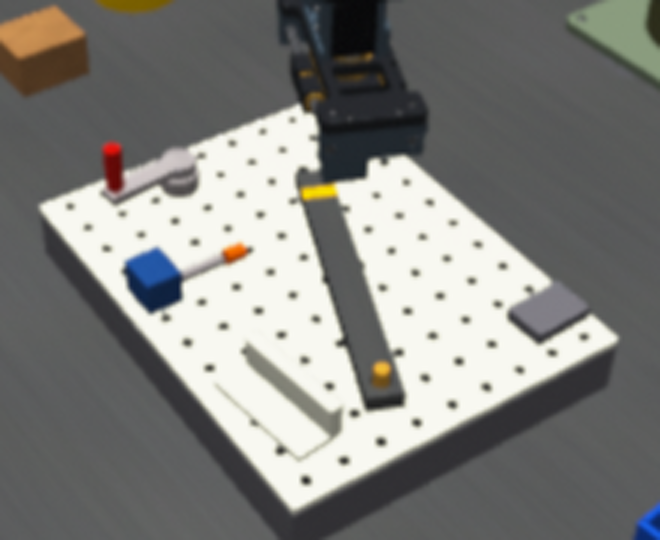

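The crop shows the fingertip's lower edge at about (322–368,180), right beside the stripe (318,192), and the bar has not moved yet. I check the fingertip geometry by projection.

```bash
python3 - <<'E'
from m import *
from g import state
from scipy.spatial.transform import Rotation as Q
s=state();f=grab('scene');R=Q.from_euler('xyz',s['ee_rot'],degrees=True).as_matrix()
P=[s['ee_pos']+R@np.array(q) for q in [(-16,-14,22),(-16,14,22),(16,14,22),(16,-14,22),(-5,-14,22),(-5,14,22),(0,0,22)]]
px=proj(f,P);print(((px-[230,170])*3).round(0).tolist())
B=[[498.5-13,29.8+6,50],[498.5-13,29.8+6,64]];print(((proj(f,B)-[230,170])*3).round(0).tolist())
im=f['pixels'][205:255,310:370,::-1].copy();cv2.imwrite('pics/s3.png',cv2.resize(im,None,fx=12,fy=12,interpolation=2))
E
```

```text
t 3.88 [481.86  35.75  77.17] [1.7999e+02 2.0000e-02 1.5460e+02] F [ 0.94  0.02 -0.3 ] w 0.6
[[315.0, 188.0], [322.0, 210.0], [362.0, 206.0], [355.0, 183.0], [329.0, 186.0], [336.0, 208.0], [339.0, 197.0]]
[[335.0, 203.0], [335.0, 190.0]]
```

View pics/s3.png

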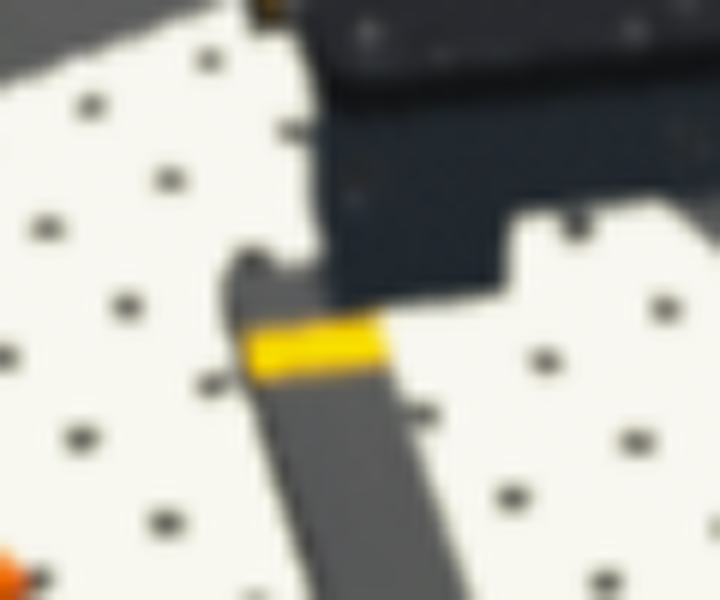

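The visible fingertip edge is about 9 px higher than the projected tip at z = 55, so the tips seem to be above the bar. I back off and check their height by touch.

```bash
python3 -m inch '[{"x":1,"y":0,"z":0,"yaw":0,"gripper":-1},{"x":1,"y":0,"z":0,"yaw":0,"gripper":-1},{"x":0.8,"y":0,"z":0,"yaw":0,"gripper":-1},{"x":0,"y":0,"z":0.15,"yaw":0,"gripper":-1},{"x":0,"y":0,"z":0.15,"yaw":0,"gripper":-1},{"x":0,"y":0,"z":0,"yaw":0,"gripper":-1}]'
python3 - <<'E'
from m import *
from g import state
from scipy.spatial.transform import Rotation as Q
s=state();f=grab('scene');R=Q.from_euler('xyz',s['ee_rot'],degrees=True).as_matrix()
im=f['pixels'][:,:,::-1].copy()
for z,c in((22,(0,0,255)),(0,(0,255,0)),(-57,(255,0,255))):
    w=(16,14) if z>-50 else (38,89)
    P=[s['ee_pos']+R@np.array((a*w[0],b*w[1],z)) for a,b in((-1,-1),(-1,1),(1,1),(1,-1))]
    cv2.polylines(im,[proj(f,P).round().astype(int)],True,c,1)
cv2.imwrite('pics/s4.png',cv2.resize(im[100:260,280:480],None,fx=4,fy=4,interpolation=0))
E
```

```text
time_s: 4.43
ee_pos: [456.0, 48.0, 74.1]
ee_rot: [180.0, 0.0, 154.6]
force: [-0.3, -0.4, 0.6]
gripper_width: 0.4
t 4.43 [456.04  48.01  74.06] [1.7999e+02 1.0000e-02 1.5463e+02] F [-0.34 -0.43  0.56] w 0.4
```

View pics/s4.png

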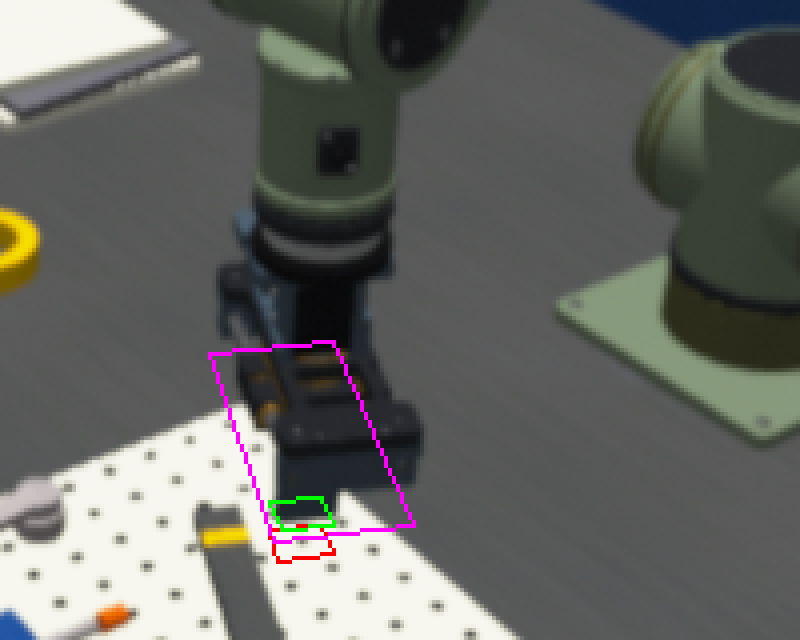

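The overlay shows the real tip's lower edge near (300,520), level with the TCP outline (green), not with the 22 mm outline (red). The closed tips are therefore about 15–20 mm higher than I assumed. I descend gently, watching the force.

```bash
python3 -m inch '[{"x":0,"y":0,"z":0.3,"yaw":0,"gripper":-1},{"x":0,"y":0,"z":0.3,"yaw":0,"gripper":-1},{"x":0,"y":0,"z":0.2,"yaw":0,"gripper":-1},{"x":0,"y":0,"z":0,"yaw":0,"gripper":-1}]'
python3 -m inch '[{"x":0,"y":0,"z":0.2,"yaw":0,"gripper":-1},{"x":0,"y":0,"z":0.2,"yaw":0,"gripper":-1},{"x":0,"y":0,"z":0,"yaw":0,"gripper":-1}]'
python3 - <<'E'
from m import *
from g import state
from scipy.spatial.transform import Rotation as Q
s=state();f=grab('scene');R=Q.from_euler('xyz',s['ee_rot'],degrees=True).as_matrix()
im=f['pixels'][:,:,::-1].copy()
for y,z,c in((14,s['ee_pos'][2]-50,(0,0,255)),(14,0,(0,255,0))):
    P=[s['ee_pos']+R@np.array((a*16,y,z)) for a in(-1,1)]
    cv2.polylines(im,[proj(f,P).round().astype(int)],True,c,1)
cv2.imwrite('pics/s5.png',cv2.resize(im[190:260,310:390],None,fx=8,fy=8,interpolation=0))
E
```

```text
time_s: 4.82
ee_pos: [455.8, 47.8, 65.5]
ee_rot: [-180.0, -0.1, 154.6]
force: [0.3, -0.7, -0.2]
gripper_width: 0.5
time_s: 5.07
ee_pos: [455.9, 47.9, 61.7]
ee_rot: [-180.0, -0.0, 154.6]
force: [0.2, 0.0, 0.6]
gripper_width: 0.6
t 5.07 [455.89  47.86  61.74] [-1.7999e+02 -4.0000e-02  1.5460e+02] F [0.16 0.01 0.56] w 0.6
```

View pics/s5.png

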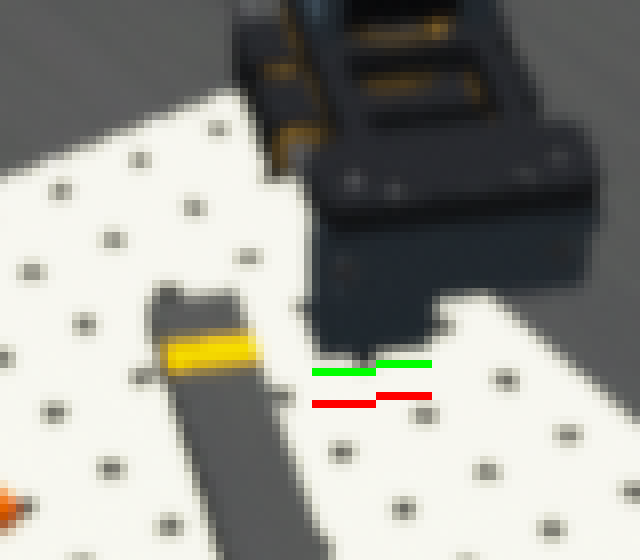

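```bash
python3 -m inch '[{"x":0,"y":0,"z":0.15,"yaw":0,"gripper":-1},{"x":0,"y":0,"z":0.15,"yaw":0,"gripper":-1},{"x":0,"y":0,"z":0,"yaw":0,"gripper":-1}]'
python3 -m inch '[{"x":0,"y":0,"z":0.15,"yaw":0,"gripper":-1},{"x":0,"y":0,"z":0.15,"yaw":0,"gripper":-1},{"x":0,"y":0,"z":0,"yaw":0,"gripper":-1}]'
python3 -m inch '[{"x":0,"y":0,"z":0.15,"yaw":0,"gripper":-1},{"x":0,"y":0,"z":0.15,"yaw":0,"gripper":-1},{"x":0,"y":0,"z":0,"yaw":0,"gripper":-1}]'
```

```text
time_s: 5.37
ee_pos: [455.9, 47.9, 58.9]
ee_rot: [-180.0, -0.0, 154.6]
force: [1.0, -0.5, 0.1]
gripper_width: 0.5
time_s: 5.62
ee_pos: [455.9, 47.9, 55.9]
ee_rot: [-180.0, -0.0, 154.6]
force: [0.2, 0.4, 0.1]
gripper_width: 0.9
time_s: 5.87
ee_pos: [455.9, 47.9, 52.8]
ee_rot: [-180.0, -0.0, 154.6]
force: [-0.7, -0.1, -0.1]
gripper_width: 0.4
```

```bash
python3 -m inch '[{"x":0,"y":0,"z":0.1,"yaw":0,"gripper":-1},{"x":-0.3,"y":0,"z":0,"yaw":0,"gripper":-1},{"x":-0.3,"y":0,"z":0,"yaw":0,"gripper":-1},{"x":-0.3,"y":0,"z":0,"yaw":0,"gripper":-1},{"x":-0.2,"y":0,"z":0,"yaw":0,"gripper":-1},{"x":-0.1,"y":0,"z":0,"yaw":0,"gripper":-1}]'
python3 -m inch '[{"x":-0.1,"y":0,"z":0,"yaw":0,"gripper":-1},{"x":-0.1,"y":0,"z":0,"yaw":0,"gripper":-1}]'
python3 -m inch '[{"x":-0.1,"y":0,"z":0,"yaw":0,"gripper":-1},{"x":-0.1,"y":0,"z":0,"yaw":0,"gripper":-1}]'
python3 -m inch '[{"x":-0.1,"y":0,"z":0,"yaw":0,"gripper":-1},{"x":-0.1,"y":0,"z":0,"yaw":0,"gripper":-1}]'
python3 -m inch '[{"x":-0.1,"y":0,"z":0,"yaw":0,"gripper":-1},{"x":-0.1,"y":0,"z":0,"yaw":0,"gripper":-1}]'
```

```text
time_s: 6.37
ee_pos: [467.5, 42.6, 52.2]
ee_rot: [180.0, 0.0, 154.6]
force: [0.1, -0.2, 0.4]
gripper_width: 0.7
time_s: 6.53
ee_pos: [468.8, 41.8, 52.1]
ee_rot: [180.0, -0.0, 154.6]
force: [0.1, -0.0, 0.2]
gripper_width: 0.5
time_s: 6.7
ee_pos: [470.0, 41.2, 52.1]
ee_rot: [-180.0, -0.1, 154.6]
force: [-2.0, 1.5, 2.5]
gripper_width: 0.7
time_s: 6.87
ee_pos: [471.1, 40.5, 52.1]
ee_rot: [-180.0, -0.2, 154.6]
force: [-3.1, 1.8, 3.7]
gripper_width: 0.7
time_s: 7.03
ee_pos: [473.3, 39.3, 52.1]
ee_rot: [-180.0, -0.1, 154.6]
force: [-4.7, 2.3, 3.6]
gripper_width: 0.8
```

```bash
python3 -m inch '[{"x":0.3,"y":0,"z":0,"yaw":0,"gripper":-1},{"x":0.1,"y":0,"z":0.1,"yaw":0,"gripper":-1},{"x":0,"y":0,"z":0.1,"yaw":0,"gripper":-1},{"x":0,"y":0,"z":0,"yaw":0,"gripper":-1}]'
python3 -m inch '[{"x":0,"y":0,"z":0.1,"yaw":0,"gripper":-1},{"x":0,"y":0,"z":0.1,"yaw":0,"gripper":-1},{"x":0,"y":0,"z":0,"yaw":0,"gripper":-1}]'
```

```text
time_s: 7.37
ee_pos: [471.8, 40.8, 51.5]
ee_rot: [179.9, 0.2, 154.6]
force: [-2.6, -0.5, 9.8]
gripper_width: 0.5
time_s: 7.62
ee_pos: [471.8, 40.8, 51.4]
ee_rot: [179.9, 0.2, 154.6]
force: [-7.1, -1.7, 27.9]
gripper_width: 0.4
```

```bash
python3 -m inch '[{"x":0,"y":0,"z":-0.2,"yaw":0,"gripper":-1},{"x":0,"y":0,"z":-0.2,"yaw":0,"gripper":-1},{"x":0,"y":0,"z":-0.1,"yaw":0,"gripper":-1},{"x":0,"y":0,"z":0,"yaw":0,"gripper":-1}]'
python3 - <<'E'
from m import *
from g import state
s=state();f=grab('scene')
im=f['pixels'][:,:,::-1].copy()
b,sb,_=cen(f,(22,120,120),(35,255,255),(300,200,400,260)); print(b,onz(f,[b],64))
cv2.imwrite('pics/s6.png',cv2.resize(im[200:250,310:370],None,fx=12,fy=12,interpolation=2))
E
```

```text
time_s: 7.95
ee_pos: [471.0, 41.0, 53.1]
ee_rot: [180.0, 0.0, 154.6]
force: [0.3, 0.4, 0.3]
gripper_width: 0.5
t 7.95 [471.01  40.98  53.13] [1.7998e+02 5.0000e-02 1.5461e+02] F [0.34 0.37 0.26] w 0.5
[334.2295082  233.81967213] [[501.33327465  27.57633659  64.        ]]
```

View pics/s6.png

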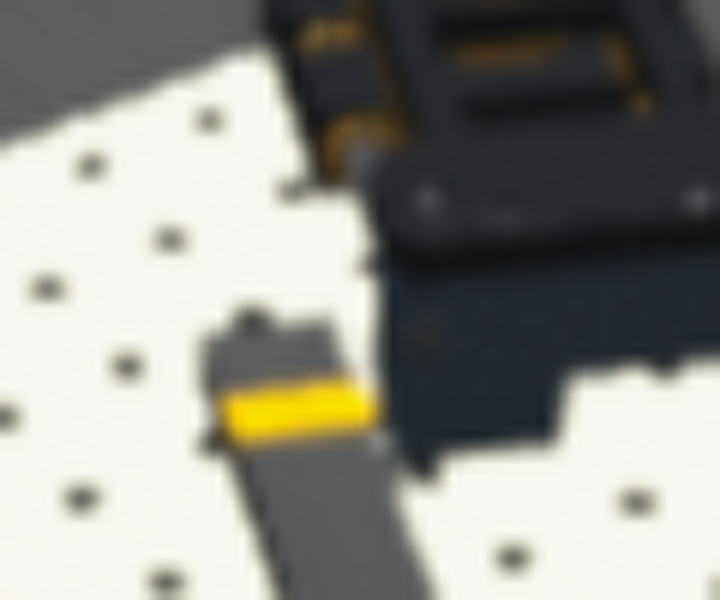

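The crop shows the fingertip at (430,460) beside the bar, and the stripe has moved 3 mm. So it is touching the bar's side, and the tip sits about 1.5 mm ahead of the TCP (the deck was touched at TCP z ≈ 51.5). I raise 4 mm and swing the bar.

```bash
python3 -m inch '[{"x":-0.1,"y":-0.03,"z":-0.2,"yaw":0,"gripper":-1},{"x":-0.15,"y":-0.03,"z":-0.2,"yaw":-0.1,"gripper":-1},{"x":-0.18,"y":-0.026,"z":0,"yaw":-0.1,"gripper":-1},{"x":-0.18,"y":-0.026,"z":0,"yaw":-0.1,"gripper":-1},{"x":-0.18,"y":-0.026,"z":0,"yaw":-0.1,"gripper":-1},{"x":-0.18,"y":-0.026,"z":0,"yaw":-0.1,"gripper":-1},{"x":-0.18,"y":-0.026,"z":0,"yaw":-0.1,"gripper":-1},{"x":-0.18,"y":-0.026,"z":0,"yaw":-0.1,"gripper":-1}]'
python3 -m inch '[{"x":-0.18,"y":-0.026,"z":0,"yaw":-0.1,"gripper":-1},{"x":-0.18,"y":-0.026,"z":0,"yaw":-0.1,"gripper":-1},{"x":-0.18,"y":-0.026,"z":0,"yaw":-0.1,"gripper":-1},{"x":-0.18,"y":-0.026,"z":0,"yaw":-0.1,"gripper":-1}]'
python3 -m inch '[{"x":-0.18,"y":-0.026,"z":0,"yaw":-0.1,"gripper":-1},{"x":-0.18,"y":-0.026,"z":0,"yaw":-0.1,"gripper":-1},{"x":-0.18,"y":-0.026,"z":0,"yaw":-0.1,"gripper":-1},{"x":-0.18,"y":-0.026,"z":0,"yaw":-0.1,"gripper":-1},{"x":-0.18,"y":-0.026,"z":0,"yaw":-0.1,"gripper":-1},{"x":-0.18,"y":-0.026,"z":0,"yaw":-0.1,"gripper":-1},{"x":-0.18,"y":-0.026,"z":0,"yaw":-0.1,"gripper":-1},{"x":-0.18,"y":-0.026,"z":0,"yaw":-0.1,"gripper":-1}]'
python3 - <<'E'
from m import *
from g import state
s=state();f=grab('scene')
b,sb,_=cen(f,(22,120,120),(35,255,255),(280,200,400,270)); m=onz(f,[b],64)[0]; print(b,m)
v=m[:2]-[584.5,214.5]; print('len',np.hypot(*v),'baryaw',np.degrees(np.arctan2(v[0],-v[1])))
E
```

```text
time_s: 8.67
ee_pos: [480.3, 34.0, 57.0]
ee_rot: [-180.0, -0.2, 158.1]
force: [-5.1, 3.1, 4.2]
gripper_width: 0.3
time_s: 9.0
ee_pos: [486.5, 30.4, 57.0]
ee_rot: [-180.0, -0.2, 160.1]
force: [-5.8, 3.1, 5.0]
gripper_width: 0.4
time_s: 9.67
ee_pos: [499.3, 23.7, 56.9]
ee_rot: [-180.0, -0.2, 164.1]
force: [-5.3, 1.7, 3.9]
gripper_width: 0.1
t 9.67 [499.3   23.75  56.91] [-179.96   -0.25  164.14] F [-5.31  1.74  3.94] w 0.1
[322.0483871  235.74193548] [528.74471598  16.93549667  64.        ]
len 205.28123312369476 baryaw -15.759759707939525
```

```bash
python3 -m inch '[{"x":-0.18,"y":-0.026,"z":0,"yaw":-0.1,"gripper":-1},{"x":-0.18,"y":-0.026,"z":0,"yaw":-0.1,"gripper":-1},{"x":-0.18,"y":-0.026,"z":0,"yaw":-0.1,"gripper":-1},{"x":-0.18,"y":-0.026,"z":0,"yaw":-0.1,"gripper":-1},{"x":-0.18,"y":-0.026,"z":0,"yaw":-0.1,"gripper":-1},{"x":-0.18,"y":-0.026,"z":0,"yaw":-0.1,"gripper":-1},{"x":-0.18,"y":-0.026,"z":0,"yaw":-0.1,"gripper":-1},{"x":-0.18,"y":-0.026,"z":0,"yaw":-0.1,"gripper":-1}]'
python3 -m inch '[{"x":-0.18,"y":-0.026,"z":0,"yaw":-0.1,"gripper":-1},{"x":-0.18,"y":-0.026,"z":0,"yaw":-0.1,"gripper":-1},{"x":-0.18,"y":-0.026,"z":0,"yaw":-0.1,"gripper":-1},{"x":-0.18,"y":-0.026,"z":0,"yaw":-0.1,"gripper":-1}]'
python3 - <<'E'
from m import *
from g import state
s=state();f=grab('scene')
b,sb,_=cen(f,(22,120,120),(35,255,255),(280,200,400,270)); m=onz(f,[b],64)[0]; print(b,m)
v=m[:2]-[584.5,214.5]; print('len',np.hypot(*v),'baryaw',np.degrees(np.arctan2(v[0],-v[1])))
cv2.imwrite('pics/s7.png',cv2.resize(f['pixels'][200:280,270:370,::-1],None,fx=7,fy=7,interpolation=2))
E
```

```text
time_s: 10.38
ee_pos: [515.2, 17.9, 57.0]
ee_rot: [180.0, 0.0, 168.2]
force: [-1.8, 0.5, -0.9]
gripper_width: 0.6
time_s: 10.72
ee_pos: [521.8, 15.6, 57.1]
ee_rot: [180.0, 0.0, 170.2]
force: [-2.1, -0.0, -0.4]
gripper_width: 0.5
t 10.72 [521.75  15.62  57.1 ] [180.     0.   170.16] F [-2.14 -0.03 -0.35] w 0.5
[312.81666667 238.3       ] [551.61171161  12.23299908  64.        ]
len 204.92334951158898 baryaw -9.235378373213273
```

View pics/s7.png

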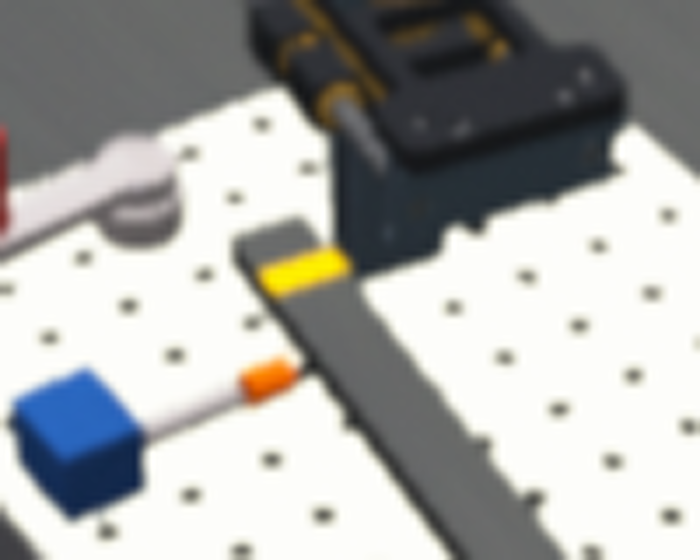

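The crop shows the bar at the stripe (305,270) with the finger behind it, about 10 mm short of the orange tip (270,380). I go slower from here.

```bash
for i in 1; do python3 -m inch '[{"x":-0.09,"y":-0.013,"z":0,"yaw":-0.05,"gripper":-1},{"x":-0.09,"y":-0.013,"z":0,"yaw":-0.05,"gripper":-1},{"x":-0.09,"y":-0.013,"z":0,"yaw":-0.05,"gripper":-1},{"x":-0.09,"y":-0.013,"z":0,"yaw":-0.05,"gripper":-1},{"x":-0.05,"y":-0.007,"z":0,"yaw":-0.03,"gripper":-1}]'; done
python3 -m inch '[{"x":-0.05,"y":-0.007,"z":0,"yaw":-0.03,"gripper":-1},{"x":-0.05,"y":-0.007,"z":0,"yaw":-0.03,"gripper":-1}]'
python3 -m inch '[{"x":-0.05,"y":-0.007,"z":0,"yaw":-0.03,"gripper":-1},{"x":-0.05,"y":-0.007,"z":0,"yaw":-0.03,"gripper":-1}]'
python3 -m inch '[{"x":-0.05,"y":-0.007,"z":0,"yaw":-0.03,"gripper":-1},{"x":-0.05,"y":-0.007,"z":0,"yaw":-0.03,"gripper":-1}]'
```

```text
time_s: 11.18
ee_pos: [525.6, 14.4, 57.2]
ee_rot: [180.0, 0.0, 171.3]
force: [-3.2, -0.5, 0.2]
gripper_width: 0.1
time_s: 11.35
ee_pos: [526.3, 14.1, 57.2]
ee_rot: [180.0, -0.0, 171.6]
force: [-2.7, 0.6, 0.1]
gripper_width: 0.6
time_s: 11.52
ee_pos: [527.4, 13.9, 57.2]
ee_rot: [180.0, -0.0, 171.9]
force: [-2.5, 0.5, -0.2]
gripper_width: 0.3
time_s: 11.68
ee_pos: [528.4, 13.6, 57.2]
ee_rot: [180.0, -0.0, 172.2]
force: [-3.4, -0.1, 0.4]
gripper_width: 0.4
```

```bash
python3 -m inch '[{"x":-0.05,"y":-0.007,"z":0,"yaw":-0.03,"gripper":-1},{"x":-0.05,"y":-0.007,"z":0,"yaw":-0.03,"gripper":-1}]'
python3 -m inch '[{"x":-0.05,"y":-0.007,"z":0,"yaw":-0.03,"gripper":-1},{"x":-0.05,"y":-0.007,"z":0,"yaw":-0.03,"gripper":-1}]'
python3 -m inch '[{"x":-0.05,"y":-0.007,"z":0,"yaw":-0.03,"gripper":-1}]'
python3 -m inch '[{"x":-0.05,"y":-0.007,"z":0,"yaw":-0.03,"gripper":-1}]'
```

```text
time_s: 11.85
ee_pos: [529.3, 13.3, 57.2]
ee_rot: [180.0, -0.0, 172.5]
force: [-2.7, 0.7, 0.1]
gripper_width: 0.5
time_s: 12.02
ee_pos: [530.3, 13.0, 57.2]
ee_rot: [180.0, -0.0, 172.8]
force: [-2.0, 0.3, 0.8]
gripper_width: 0.8
time_s: 12.1
ee_pos: [530.8, 12.9, 57.1]
ee_rot: [180.0, -0.0, 172.9]
force: [-3.8, 0.7, 0.4]
gripper_width: 0.8
time_s: 12.18
ee_pos: [531.3, 12.7, 57.1]
ee_rot: [180.0, -0.0, 173.1]
force: [-2.5, 0.0, 0.1]
gripper_width: 0.5
```

```bash
python3 -m inch '[{"x":-0.05,"y":-0.007,"z":0,"yaw":-0.03,"gripper":-1}]'
python3 -m inch '[{"x":-0.05,"y":-0.007,"z":0,"yaw":-0.03,"gripper":-1}]'
```

```text
time_s: 12.27
ee_pos: [531.8, 12.6, 57.2]
ee_rot: [180.0, 0.0, 173.2]
force: [-4.0, 1.4, 0.4]
gripper_width: 0.6
time_s: 12.35
ee_pos: [532.3, 12.5, 57.1]
ee_rot: [180.0, -0.0, 173.4]
force: [-3.0, 0.3, 0.9]
gripper_width: 1.0
```

```bash
python3 -m inch '[{"x":-0.05,"y":-0.007,"z":0,"yaw":-0.03,"gripper":-1}]'
python3 -m inch '[{"x":-0.05,"y":-0.007,"z":0,"yaw":-0.03,"gripper":-1}]'
```

```text
time_s: 12.43
ee_pos: [532.8, 12.4, 57.1]
ee_rot: [180.0, -0.0, 173.5]
force: [-3.8, 0.5, 0.7]
gripper_width: 0.3
time_s: 12.52
ee_pos: [533.2, 12.3, 57.1]
ee_rot: [180.0, -0.0, 173.7]
force: [-4.4, 0.5, 1.4]
gripper_width: 0.0
```

```bash
python3 -m inch '[{"x":-0.05,"y":-0.007,"z":0,"yaw":-0.03,"gripper":-1}]'
python3 -m inch '[{"x":-0.05,"y":-0.007,"z":0,"yaw":-0.03,"gripper":-1}]'
```

```text
time_s: 12.6
ee_pos: [533.3, 12.2, 57.1]
ee_rot: [180.0, -0.1, 173.8]
force: [-4.8, 0.0, 3.1]
gripper_width: 0.6
time_s: 12.68
ee_pos: [533.5, 12.1, 57.1]
ee_rot: [180.0, -0.1, 174.0]
force: [-6.1, 1.4, 3.8]
gripper_width: 0.2
```

```bash
python3 -m inch '[{"x":-0.05,"y":-0.007,"z":0,"yaw":-0.03,"gripper":-1}]'
python3 -m inch '[{"x":0,"y":0,"z":0,"yaw":0,"gripper":-1}]'
```

```text
time_s: 12.77
ee_pos: [533.6, 12.0, 57.1]
ee_rot: [180.0, -0.1, 174.1]
force: [-7.1, 1.2, 4.6]
gripper_width: 0.6
time_s: 12.85
ee_pos: [533.6, 12.0, 57.1]
ee_rot: [180.0, -0.1, 174.1]
force: [-5.0, 0.7, 3.9]
gripper_width: 0.7
```

```bash
python3 -m inch '[{"x":-0.05,"y":0,"z":-0.02,"yaw":0,"gripper":-1}]'
python3 -m inch '[{"x":0,"y":0,"z":0,"yaw":0,"gripper":-1}]'
python3 - <<'E'
from m import *
from g import state
f=grab('scene');s=state()
a,sa,_=cen(f,(5,150,150),(21,255,255),(290,240,330,270));print(a,sa)
b,sb,_=cen(f,(22,120,120),(35,255,255),(280,200,400,270)); m=onz(f,[b],64)[0]
v=m[:2]-[584.5,214.5]; print(m,'len',np.hypot(*v),'baryaw',np.degrees(np.arctan2(v[0],-v[1])))
cv2.imwrite('pics/s8.png',cv2.resize(f['pixels'][225:275,280:340,::-1],None,fx=12,fy=12,interpolation=2))
E
```

```text
time_s: 12.93
ee_pos: [533.9, 12.0, 57.2]
ee_rot: [180.0, -0.2, 174.1]
force: [-5.5, 1.5, 0.5]
gripper_width: 0.1
time_s: 13.02
ee_pos: [534.0, 12.0, 57.1]
ee_rot: [180.0, -0.2, 174.1]
force: [-5.4, 0.3, 1.7]
gripper_width: 0.5
t 13.07 [533.97  11.96  57.14] [-1.8000e+02 -1.6000e-01  1.7411e+02] F [-6.02  1.22  2.3 ] w 0.5
[307.97142857 253.34285714] [305 250   7   7  35]
[563.59804087  10.4898974   64.        ] len 205.07806772056142 baryaw -5.849856396497906
```

View pics/s8.png

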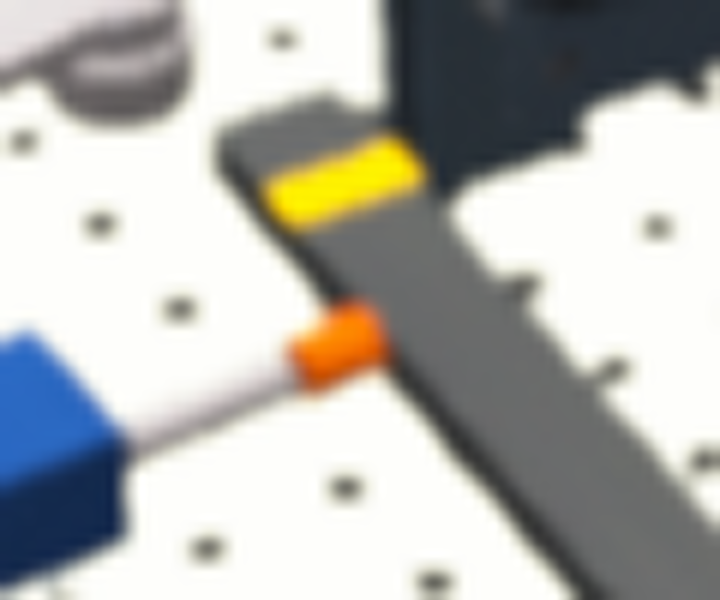

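The crop shows the bar's edge touching the orange tip at (370,335). Force and travel both give about 3.5–4 N on the tip, so I press up to about 8 N.

```bash
python3 -m inch '[{"x":-0.05,"y":0,"z":-0.02,"yaw":0,"gripper":-1}]'
python3 -m inch '[{"x":-0.03,"y":0,"z":0,"yaw":0,"gripper":-1}]'
python3 -m inch '[{"x":0,"y":0,"z":0,"yaw":0,"gripper":-1}]'
```

```text
time_s: 13.15
ee_pos: [534.1, 11.9, 57.2]
ee_rot: [-180.0, -0.2, 174.1]
force: [-6.3, 0.9, 0.5]
gripper_width: 0.4
time_s: 13.23
ee_pos: [534.1, 11.9, 57.2]
ee_rot: [-180.0, -0.2, 174.1]
force: [-7.6, 0.3, 2.9]
gripper_width: 0.4
time_s: 13.32
ee_pos: [534.1, 11.9, 57.2]
ee_rot: [-180.0, -0.2, 174.1]
force: [-6.4, 1.0, 2.0]
gripper_width: 0.2
```

```bash
python3 -m inch '[{"x":-0.05,"y":0,"z":-0.01,"yaw":0,"gripper":-1}]'
python3 -m inch '[{"x":-0.05,"y":0,"z":0,"yaw":0,"gripper":-1}]'
python3 -m inch '[{"x":0,"y":0,"z":0,"yaw":0,"gripper":-1}]'
python3 -m inch '[{"x":0,"y":0,"z":0,"yaw":0,"gripper":-1}]'
```

```text
time_s: 13.4
ee_pos: [534.2, 11.9, 57.2]
ee_rot: [-180.0, -0.3, 174.1]
force: [-8.1, 1.5, 2.3]
gripper_width: 0.4
time_s: 13.48
ee_pos: [534.3, 11.9, 57.2]
ee_rot: [-180.0, -0.3, 174.1]
force: [-9.2, 1.1, 4.5]
gripper_width: -0.0
time_s: 13.57
ee_pos: [534.3, 11.9, 57.2]
ee_rot: [-180.0, -0.3, 174.1]
force: [-8.6, 1.4, 3.0]
gripper_width: 0.7
time_s: 13.65
ee_pos: [534.3, 11.9, 57.2]
ee_rot: [-180.0, -0.3, 174.1]
force: [-8.5, 0.3, 3.6]
gripper_width: 0.7
```

```bash
python3 -m inch '[{"x":-0.05,"y":0,"z":0,"yaw":0,"gripper":-1},{"x":0,"y":0,"z":0,"yaw":0,"gripper":-1}]'
python3 -m inch '[{"x":-0.02,"y":0,"z":0,"yaw":0,"gripper":-1},{"x":0,"y":0,"z":0,"yaw":0,"gripper":-1}]'
python3 -m inch '[{"x":0,"y":0,"z":0,"yaw":0,"gripper":-1},{"x":0,"y":0,"z":0,"yaw":0,"gripper":-1}]'
```

```text
time_s: 13.82
ee_pos: [534.4, 11.9, 57.2]
ee_rot: [-180.0, -0.4, 174.1]
force: [-8.1, 0.4, 4.5]
gripper_width: 0.2
time_s: 13.98
ee_pos: [534.4, 11.9, 57.2]
ee_rot: [-180.0, -0.4, 174.1]
force: [-10.2, 1.8, 5.2]
gripper_width: 0.4
time_s: 14.15
ee_pos: [534.4, 11.9, 57.2]
ee_rot: [-180.0, -0.4, 174.1]
force: [-9.1, 1.4, 3.8]
gripper_width: 0.6
```

```bash
python3 -m inch '[{"x":-0.05,"y":0,"z":0,"yaw":0,"gripper":-1},{"x":0,"y":0,"z":0,"yaw":0,"gripper":-1},{"x":0,"y":0,"z":0,"yaw":0,"gripper":-1},{"x":0,"y":0,"z":0,"yaw":0,"gripper":-1}]'
python3 -m inch '[{"x":-0.02,"y":0,"z":0,"yaw":0,"gripper":-1},{"x":0,"y":0,"z":0,"yaw":0,"gripper":-1},{"x":0,"y":0,"z":0,"yaw":0,"gripper":-1},{"x":0,"y":0,"z":0,"yaw":0,"gripper":-1}]'
python3 -m inch '[{"x":0,"y":0,"z":0,"yaw":0,"gripper":-1},{"x":0,"y":0,"z":0,"yaw":0,"gripper":-1},{"x":0,"y":0,"z":0,"yaw":0,"gripper":-1},{"x":0,"y":0,"z":0,"yaw":0,"gripper":-1}]'
python3 -m inch '[{"x":0,"y":0,"z":0,"yaw":0,"gripper":-1},{"x":0,"y":0,"z":0,"yaw":0,"gripper":-1},{"x":0,"y":0,"z":0,"yaw":0,"gripper":-1},{"x":0,"y":0,"z":0,"yaw":0,"gripper":-1}]'
```

```text
time_s: 14.48
ee_pos: [534.7, 11.8, 57.2]
ee_rot: [-180.0, -0.4, 174.1]
force: [-9.9, 1.5, 5.6]
gripper_width: 0.4
time_s: 14.82
ee_pos: [534.6, 11.8, 57.2]
ee_rot: [-180.0, -0.5, 174.1]
force: [-10.0, 1.8, 6.3]
gripper_width: 0.4
time_s: 15.15
ee_pos: [534.6, 11.8, 57.2]
ee_rot: [-180.0, -0.5, 174.1]
force: [-11.2, 1.0, 6.1]
gripper_width: 0.4
time_s: 15.48
ee_pos: [534.6, 11.8, 57.2]
ee_rot: [-180.0, -0.5, 174.1]
force: [-11.1, 1.7, 6.3]
gripper_width: 0.5
```

Pressed for about 1.3 s at 8–10 N of wrist push beyond the approach. I now retreat slowly.

```bash
python3 -m inch '[{"x":0.05,"y":0,"z":0,"yaw":0,"gripper":-1},{"x":0.05,"y":0,"z":0,"yaw":0,"gripper":-1},{"x":0.05,"y":0,"z":0,"yaw":0,"gripper":-1},{"x":0.05,"y":0,"z":0,"yaw":0,"gripper":-1},{"x":0.05,"y":0,"z":0,"yaw":0,"gripper":-1},{"x":0.05,"y":0,"z":0,"yaw":0,"gripper":-1},{"x":0.05,"y":0,"z":0,"yaw":0,"gripper":-1},{"x":0.05,"y":0,"z":0,"yaw":0,"gripper":-1}]'
python3 -m inch '[{"x":0.05,"y":0,"z":0,"yaw":0,"gripper":-1},{"x":0.05,"y":0,"z":0,"yaw":0,"gripper":-1},{"x":0.05,"y":0,"z":0,"yaw":0,"gripper":-1},{"x":0.05,"y":0,"z":0,"yaw":0,"gripper":-1},{"x":0.1,"y":0,"z":0,"yaw":0,"gripper":-1},{"x":0.1,"y":0,"z":0,"yaw":0,"gripper":-1}]'
python3 -m inch '[{"x":0.5,"y":0,"z":0,"yaw":0,"gripper":-1},{"x":1,"y":0,"z":0,"yaw":0,"gripper":-1},{"x":1,"y":0,"z":0,"yaw":0,"gripper":-1},{"x":0,"y":0,"z":0,"yaw":0,"gripper":-1}]'
python3 - <<'E'
from m import *
from g import state
f=grab('scene');t=grab('top');s=state()
a,sa,_=cen(f,(5,150,150),(21,255,255),(290,240,330,270));print(a,sa)
b,sb,_=cen(f,(22,120,120),(35,255,255),(280,200,400,270)); m=onz(f,[b],64)[0]
v=m[:2]-[584.5,214.5]; print(m,'baryaw',np.degrees(np.arctan2(v[0],-v[1])))
R=((0,180,120),(4,255,255));b,sb,_=cen(f,*R,(240,200,440,350));print('red',b,onz(f,[b],118))
E
```

```text
time_s: 16.15
ee_pos: [534.2, 11.9, 57.3]
ee_rot: [180.0, -0.0, 174.1]
force: [-3.6, 0.6, -3.1]
gripper_width: 0.2
time_s: 16.65
ee_pos: [531.8, 12.3, 58.3]
ee_rot: [180.0, 0.2, 174.1]
force: [0.3, 0.6, 0.9]
gripper_width: 0.3
time_s: 16.98
ee_pos: [502.4, 15.1, 57.4]
ee_rot: [-180.0, -0.2, 174.1]
force: [-1.6, -0.1, 0.1]
gripper_width: 0.5
t 17.08 [505.05  14.98  57.85] [1.7999e+02 2.0000e-02 1.7412e+02] F [ 0.01 -0.17  0.49] w 0.4
[308.         253.33333333] [305 250   7   7  36]
[565.23166314  10.44659551  64.        ] baryaw -5.394325685498229
red [266.77272727 219.90909091] [[635.89698517 -46.40844912 118.        ]]
```

The bar rests at the tip, its yaw unchanged at −5.4°. Next is the keeper: raise, turn the tool by −76°, and go behind the knob.

```bash
python3 -m inch '[{"x":0,"y":0,"z":-2.5,"yaw":0,"gripper":-1},{"x":0,"y":0,"z":-2.5,"yaw":0,"gripper":-1},{"x":0,"y":0,"z":-2.5,"yaw":1,"gripper":-1},{"x":0,"y":0,"z":-2.5,"yaw":1,"gripper":-1},{"x":0,"y":0,"z":0,"yaw":1,"gripper":-1},{"x":0,"y":0,"z":0,"yaw":1,"gripper":-1},{"x":0,"y":0,"z":0,"yaw":1,"gripper":-1},{"x":0,"y":0,"z":0,"yaw":1,"gripper":-1},{"x":0,"y":0,"z":0,"yaw":1,"gripper":-1},{"x":0,"y":0,"z":0,"yaw":1,"gripper":-1},{"x":0,"y":0,"z":0,"yaw":1,"gripper":-1},{"x":0,"y":0,"z":0,"yaw":1,"gripper":-1}]'
python3 -m inch '[{"x":0,"y":0,"z":0,"yaw":1,"gripper":-1},{"x":0,"y":0,"z":0,"yaw":1,"gripper":-1},{"x":0,"y":0,"z":0,"yaw":1,"gripper":-1},{"x":0,"y":0,"z":0,"yaw":1,"gripper":-1},{"x":0,"y":0,"z":0,"yaw":1,"gripper":-1},{"x":0,"y":0,"z":0,"yaw":0.3,"gripper":-1},{"x":0,"y":0,"z":0,"yaw":0,"gripper":-1}]'
python3 g.py 639.2 -82.3 104.5
```

```text
time_s: 18.08
ee_pos: [506.0, 14.9, 157.7]
ee_rot: [180.0, 0.0, 123.9]
force: [1.2, 0.0, -0.8]
gripper_width: 0.4
time_s: 18.67
ee_pos: [506.0, 14.9, 157.7]
ee_rot: [180.0, 0.0, 97.6]
force: [0.4, -0.7, -0.3]
gripper_width: 0.6
t 18.67 [505.97  14.88 157.73] [179.96   0.    97.59] F [ 0.44 -0.73 -0.28] w 0.6
[-11.392  11.92    5.332]
```

```bash
python3 -m inch '[{"x":-2.85,"y":2,"z":0,"yaw":0,"gripper":-1},{"x":-2.85,"y":2,"z":0,"yaw":0,"gripper":-1},{"x":-2.85,"y":2,"z":0,"yaw":0,"gripper":-1},{"x":-2.85,"y":2,"z":0,"yaw":0,"gripper":-1},{"x":0,"y":2,"z":0,"yaw":0,"gripper":-1},{"x":0,"y":1.9,"z":0,"yaw":0,"gripper":-1},{"x":0,"y":0,"z":2,"yaw":0,"gripper":-1},{"x":0,"y":0,"z":2,"yaw":0,"gripper":-1},{"x":0,"y":0,"z":1.3,"yaw":0,"gripper":-1},{"x":0,"y":0,"z":0,"yaw":0,"gripper":-1}]'
python3 -m inch '[{"x":0.3,"y":0,"z":0,"yaw":0,"gripper":-1},{"x":0.3,"y":0,"z":0,"yaw":0,"gripper":-1},{"x":0.2,"y":0,"z":0,"yaw":0,"gripper":-1},{"x":0,"y":0,"z":0,"yaw":0,"gripper":-1}]'
python3 -m inch '[{"x":0.2,"y":0,"z":0,"yaw":0,"gripper":-1},{"x":0.2,"y":0,"z":0,"yaw":0,"gripper":-1},{"x":0,"y":0,"z":0,"yaw":0,"gripper":-1}]'
python3 -m inch '[{"x":0.314,"y":0.12,"z":0,"yaw":-0.6,"gripper":-1},{"x":0.314,"y":0.12,"z":0,"yaw":-0.6,"gripper":-1},{"x":0.314,"y":0.12,"z":0,"yaw":-0.6,"gripper":-1},{"x":0.314,"y":0.12,"z":0,"yaw":-0.6,"gripper":-1}]'
python3 - <<'E'
from m import *
f=grab('scene')
b,sb,_=cen(f,(0,180,120),(4,255,255),(240,200,440,350));m=onz(f,[b],118)[0];print('red',b,sb,m,np.degrees(np.arctan2(m[1]+55.8,m[0]-574.9)))
E
```

```text
time_s: 19.5
ee_pos: [636.8, -82.1, 101.2]
ee_rot: [-179.6, -0.1, 97.7]
force: [-0.9, -1.0, -0.5]
gripper_width: 0.7
time_s: 19.83
ee_pos: [638.3, -74.3, 106.0]
ee_rot: [179.9, 0.1, 97.7]
force: [1.2, -0.2, 0.0]
gripper_width: 0.1
time_s: 20.08
ee_pos: [637.7, -70.4, 105.5]
ee_rot: [179.9, 0.0, 97.6]
force: [0.9, -1.1, 2.0]
gripper_width: 0.5
time_s: 20.42
ee_pos: [639.6, -57.4, 105.3]
ee_rot: [179.9, 0.1, 109.8]
force: [0.2, -1.6, 3.0]
gripper_width: 0.1
red [271.61904762 222.57142857] [269 221   6   4  21] [632.06149067 -31.83039966 118.        ] 22.74982779126803
```

```bash
python3 -m inch '[{"x":0.314,"y":0.12,"z":0,"yaw":-0.6,"gripper":-1},{"x":0.314,"y":0.12,"z":0,"yaw":-0.6,"gripper":-1},{"x":0.314,"y":0.12,"z":0,"yaw":-0.6,"gripper":-1},{"x":0.314,"y":0.12,"z":0,"yaw":-0.6,"gripper":-1},{"x":0.314,"y":0.12,"z":0,"yaw":-0.6,"gripper":-1},{"x":0.314,"y":0.12,"z":0,"yaw":-0.6,"gripper":-1},{"x":0.314,"y":0.12,"z":0,"yaw":-0.6,"gripper":-1},{"x":0.314,"y":0.12,"z":0,"yaw":-0.6,"gripper":-1}]'
python3 -m inch '[{"x":0.314,"y":0.12,"z":0,"yaw":-0.6,"gripper":-1},{"x":0.314,"y":0.12,"z":0,"yaw":-0.6,"gripper":-1},{"x":0.314,"y":0.12,"z":0,"yaw":-0.6,"gripper":-1},{"x":0.314,"y":0.12,"z":0,"yaw":-0.6,"gripper":-1},{"x":0.314,"y":0.12,"z":0,"yaw":-0.6,"gripper":-1},{"x":0.314,"y":0.12,"z":0,"yaw":-0.6,"gripper":-1}]'
python3 - <<'E'
from m import *
from g import *
s=state();f=grab('scene')
b,sb,_=cen(f,(0,180,120),(4,255,255),(240,200,440,350));m=onz(f,[b],118)[0];print('red',b,sb,m,np.degrees(np.arctan2(m[1]+55.8,m[0]-574.9)))
al=np.radians(s['ee_rot'][2]-90);h=np.array([574.9,-55.8]);d=s['ee_pos'][:2]-h
print('a',d@[np.cos(al),np.sin(al)],'c',d@[-np.sin(al),np.cos(al)])
E
```

```text
time_s: 21.13
ee_pos: [635.0, -31.1, 105.1]
ee_rot: [180.0, 0.1, 133.7]
force: [0.8, -2.2, 2.0]
gripper_width: 0.3
time_s: 21.63
ee_pos: [624.9, -13.9, 105.1]
ee_rot: [-180.0, 0.1, 151.7]
force: [1.1, -3.1, 1.0]
gripper_width: 0.7
t 21.63 [624.91 -13.9  105.06] [-1.7999e+02  7.0000e-02  1.5170e+02] F [ 1.05 -3.07  1.  ] w 0.7
red [290.05555556 226.33333333] [288 225   5   4  18] [605.86234178   3.13801186 118.        ] 62.28537478957312
a 60.60277291220463 c -24.170071849647744
```

```bash
python3 -m inch '[{"x":0.314,"y":0.12,"z":0,"yaw":-0.6,"gripper":-1},{"x":0.314,"y":0.12,"z":0,"yaw":-0.6,"gripper":-1},{"x":0.314,"y":0.12,"z":0,"yaw":-0.6,"gripper":-1},{"x":0.314,"y":0.12,"z":0,"yaw":-0.6,"gripper":-1},{"x":0.314,"y":0.12,"z":0,"yaw":-0.6,"gripper":-1},{"x":0.314,"y":0.12,"z":0,"yaw":-0.6,"gripper":-1}]'
python3 -m inch '[{"x":0.157,"y":0.06,"z":0,"yaw":-0.3,"gripper":-1},{"x":0.157,"y":0.06,"z":0,"yaw":-0.3,"gripper":-1}]'
python3 -m inch '[{"x":0.1,"y":0.04,"z":0,"yaw":-0.2,"gripper":-1},{"x":0.1,"y":0.04,"z":0,"yaw":-0.2,"gripper":-1}]'
python3 -m inch '[{"x":0.1,"y":0.04,"z":0,"yaw":-0.2,"gripper":-1},{"x":0.1,"y":0.04,"z":0,"yaw":-0.2,"gripper":-1}]'
```

```text
time_s: 22.18
ee_pos: [610.2, -0.6, 105.0]
ee_rot: [-180.0, 0.1, 169.7]
force: [1.7, -3.4, 0.6]
gripper_width: 0.5
time_s: 22.35
ee_pos: [607.1, 1.2, 104.9]
ee_rot: [-180.0, 0.1, 172.6]
force: [1.4, -2.7, 0.8]
gripper_width: 0.5
time_s: 22.52
ee_pos: [605.2, 2.4, 104.8]
ee_rot: [-180.0, 0.0, 174.6]
force: [1.4, -3.4, 1.4]
gripper_width: 0.5
time_s: 22.68
ee_pos: [603.2, 3.5, 104.7]
ee_rot: [-180.0, 0.0, 176.7]
force: [1.8, -3.4, 1.7]
gripper_width: 0.3
```

```bash
python3 -m inch '[{"x":0.1,"y":0,"z":0,"yaw":0,"gripper":-1},{"x":0.1,"y":0,"z":0,"yaw":0,"gripper":-1}]'
python3 -m inch '[{"x":0.1,"y":0,"z":0,"yaw":0,"gripper":-1},{"x":0.1,"y":0,"z":0,"yaw":0,"gripper":-1}]'
python3 - <<'E'
from m import *
from g import *
s=state();f=grab('scene')
b,sb,_=cen(f,(0,180,120),(4,255,255),(240,200,440,350));m=onz(f,[b],118)[0];print('red',b,sb,m,np.degrees(np.arctan2(m[1]+55.8,m[0]-574.9)))
E
```

```text
time_s: 22.85
ee_pos: [601.1, 3.8, 104.7]
ee_rot: [180.0, 0.0, 176.6]
force: [0.5, -3.1, 2.2]
gripper_width: 0.4
time_s: 23.02
ee_pos: [600.5, 3.8, 104.9]
ee_rot: [180.0, 0.2, 176.6]
force: [7.2, -4.1, 0.8]
gripper_width: 0.7
t 23.02 [600.52   3.8  104.95] [179.99   0.22 176.6 ] F [ 7.21 -4.08  0.76] w 0.7
red [302.5 236. ] [302 236   2   1   2] [602.13687931  46.8621228  118.        ] 75.14139098017473
```

```bash
python3 -m inch '[{"x":0.1,"y":0,"z":0,"yaw":0,"gripper":-1}]'
python3 -m inch '[{"x":0.1,"y":0,"z":0,"yaw":0,"gripper":-1}]'
```

```text
time_s: 23.15
ee_pos: [600.4, 3.8, 105.1]
ee_rot: [180.0, 0.3, 176.6]
force: [8.0, -3.3, -0.9]
gripper_width: 0.6
time_s: 23.23
ee_pos: [600.3, 3.8, 105.2]
ee_rot: [180.0, 0.4, 176.6]
force: [11.4, -3.0, -2.7]
gripper_width: 0.4
```

The end stop is reached: the force rises at a knob x of about 577, as predicted. I back away, lift, and move clear to check.

```bash
python3 -m inch '[{"x":-0.2,"y":0,"z":0,"yaw":0,"gripper":-1},{"x":-0.5,"y":0,"z":0,"yaw":0,"gripper":-1},{"x":-0.8,"y":-0.3,"z":0,"yaw":0,"gripper":-1},{"x":0,"y":0,"z":-2.5,"yaw":0,"gripper":-1},{"x":0,"y":0,"z":-3,"yaw":0,"gripper":-1},{"x":0,"y":0,"z":-3,"yaw":0,"gripper":-1},{"x":0,"y":0,"z":-3,"yaw":0,"gripper":-1},{"x":3,"y":-2,"z":0,"yaw":0,"gripper":-1},{"x":4,"y":0,"z":0,"yaw":0,"gripper":-1},{"x":4,"y":0,"z":0,"yaw":0,"gripper":-1},{"x":4,"y":0,"z":0,"yaw":0,"gripper":-1},{"x":4,"y":0,"z":0,"yaw":0,"gripper":-1}]'
python3 -m inch '[{"x":4,"y":0,"z":0,"yaw":0,"gripper":-1},{"x":0,"y":0,"z":0,"yaw":0,"gripper":-1},{"x":0,"y":0,"z":0,"yaw":0,"gripper":-1}]'
python3 - <<'E'
from m import *
from g import *
s=state();f=grab('scene');t=grab('top');pin=np.array([584.5,214.5])
b,sb,_=cen(f,(22,120,120),(35,255,255),(280,200,400,270)); m=onz(f,[b],64)[0];v=m[:2]-pin; print('mark',b,sb,m,'baryaw',np.degrees(np.arctan2(v[0],-v[1])))
b,sb,_=cen(f,(0,180,120),(4,255,255),(240,200,440,350));m=onz(f,[b],118)[0];print('red',b,sb,m,np.degrees(np.arctan2(m[1]+55.8,m[0]-574.9)))
a,sa,_=cen(f,(5,150,150),(21,255,255),(290,240,330,270));print('orange',a,sa)
A=cv2.resize(f['pixels'][195:345,240:440,::-1],None,fx=4,fy=4,interpolation=2)
cv2.imwrite('pics/fin.png',A)
E
```

```text
time_s: 24.23
ee_pos: [418.5, -8.1, 218.9]
ee_rot: [179.9, -0.2, 176.6]
force: [0.6, 0.3, 0.6]
gripper_width: 0.2
time_s: 24.48
ee_pos: [379.1, -5.7, 219.7]
ee_rot: [179.9, -0.0, 176.6]
force: [1.1, 0.2, 0.4]
gripper_width: 0.4
t 24.48 [379.05  -5.72 219.67] [ 1.7994e+02 -5.0000e-02  1.7660e+02] F [1.11 0.2  0.38] w 0.4
mark [308.52083333 240.10416667] [303 237  12   7  48] [563.39728561  11.88942983  64.        ] baryaw -5.946148752739057
red [302.4 223.6] [301 222   4   4  15] [578.17324663  10.65212004 118.        ] 87.18004842611698
orange [308.08571429 253.25714286] [305 250   7   7  35]
```

View pics/fin.png

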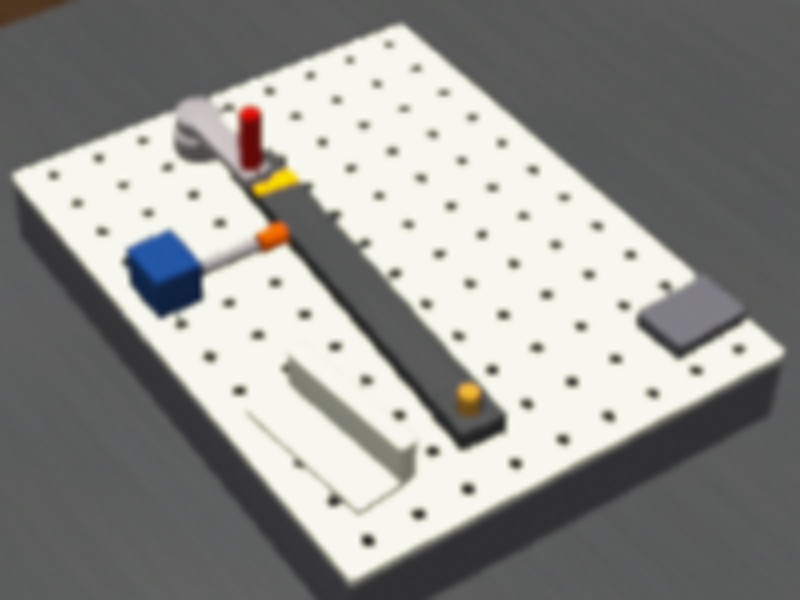

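The picture shows the bar touching the orange tip at (285,237) and flat on its pin at (468,395). The keeper lies over the bar's end with its knob at (250,140), and the offcut and fin are undisturbed. I hand it in.

```bash
python3 -c "
from workcell import env;print(env.job_done())"
```

```text
the job is handed in; nothing more can be done
None
```

I handed the job in at about 24.5 s on the robot clock. The bar was pressed against the stop's tip and left in touch with it, and the keeper was then turned to its end stop.

- **Press on the tip:** I held it for just over 1 s with about 10–11 N at the wrist. With a drag of about 3 N, that puts roughly 7–9 N on the tip. Wrist readings carried about 1 N of noise and some vertical friction. The travel alone suggests nearer 7 N. No estimate came near 16 N.
- **Bar:** In the last picture it lies flat on its pin and touches the orange tip. The bar yaw measured −5.4° after release and −5.9° at the end. I put the difference down to the keeper and knob partly hiding the stripe, but I did not check it another way.
- **Keeper:** The force rose sharply at its end stop, reaching about 11 N. The picture gives about 87° in world axes, against 87.9° expected.
- **Mistakes on the way:** The closed fingertips reach about 20 mm less far than I assumed. My first approach therefore passed over the bar without touching it. Finding the true height by touch pressed the fingertip on the deck with about 28 N.
- **Surroundings:** In the final crop, the offcut and fin look unmoved and the gripper was clear of everything. I did not re-measure the tape, tin, carton or tray at the end.

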